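# Swap the wrong slide box in a reference kit

## Robot

A 6-joint arm with a two-finger parallel gripper is mounted at the origin on a cart in front of the work surface, level with it; the furniture and walls round the work are solid. World frame = base frame: x ahead of the robot, y to its left, z up, the work surface at z = 0. Lengths are in m, angles in rad, forces in N, time in s.
With the tool pointing down it reaches from about 0.4 to 0.825 m from the base axis. Payload 7 kg.
Tool frame: the origin (TCP) lies at the centre of the arm's flange, where the gripper is bolted on; the fingertips stand 178 mm ahead of it and the grasp point (between the pads) lies 159 mm ahead of it; z points along the fingers, y is the direction in which the jaws open and shut (so a half turn about z gives the same grasp; the last joint's range is limited). The gripper opens to 88 mm and grips with 3 to 60 N. Pads are 19 mm wide; open, the fingers measure 130 mm over their backs; the gripper's body (78 mm by 193 mm) begins 47 mm behind the grasp point.
Start: joints at [1.55, 0.359, 0.012, 0, -1.224, -0.288], TCP at [0.205, 0.643, 0.405] pointing down, gripper open.
Joint ranges: [-3.07, 3.07], [-1.43, 2.12], [-1.02, 1.25], [-3.03, 1.67], [-3.05, -0], [-3.03, 3.03]. Speed limits (rad/s): [2.39, 2.39, 3.01, 3.14, 3.14, 3.14].

## Interface

Orientations are given as [roll, pitch, yaw] about the fixed x, y, z axes, in that order (R = Rz(yaw) Ry(pitch) Rx(roll)).
In Python, from station import * gives the robot as it stands.
- The arm moves only by the tool send_rows, never from a script. Its argument "motion" is a list of rows, each an object with "offset": the shift along the tool's x, y, z in cm, a list of three; "turn": the turn about the tool's z in degrees. In form: [{"offset": [x, y, z], "turn": turn}, ...]. A call has 1 to 8 rows; each row is the pose to reach, as a shift and turn from the pose commanded when the call began, along the tool's axes at that moment; what a row does not reach only later rows make up. A row lasts 1/10 s, in which the tool goes at most 50 mm and 8.59 degrees, less where a joint would pass 70% of its speed; a pose out of reach is approached as far as the arm can. A call with a gripper value outside its range is refused whole. "hand" is the opening, from -1 (shut) to 1 (fully open), set as the call begins (left out, the last holds). The fingers move at their own pace and stop on an object; "squeeze" is the grip in N (left out, the last holds). Time passes only in rows, so rows that repeat a pose let the fingers close. It gives the time, the measured TCP pose, the force and the opening at its end, in the units of the state.
- get_state(): the state, without advancing time (a new reading comes with each control period).
- grab_frame(name): name is "scene" or "top"; returns a dict with "frame" (420x560x3 uint8, blue, green, red), "range_z" (420x560 float32, m along the optical axis (not along the pixel's ray), 0 where there is no reading), "vertical_fov" (degrees; the focal length in pixels is half the picture's height over the tangent of half this angle, whatever the lens; pixels are square), "cx", "cy" (the principal point, pixels), "k1" (the pictures are not rectified: a ray, as slopes to the right and down, at radius r is drawn at 1 + k1 r^2 times it, then the intrinsics apply), "cam_to_world" (4x4, takes a point from camera to world coordinates). Camera axes: x right, y up, looking along -z (the intrinsics and any distortion apply to the point x, -y, -z); pixel columns grow to the right and rows downward; lengths in m; the calibration is good to about 2 mm. A picture is of the moment at which its call begins.
- job_done(): hands the job in, once; it reports no verdict.
The state is a dict: "t": time; "q": joint angles; "qd": joint speeds; "joint_efforts": joint torques, N m; "eef_pos": TCP position; "ee_rot": TCP orientation; "force": force on the tool from outside, world axes, zero at the start; "moment": the same for the moment, N m; "width": finger opening in m.
Only numpy, scipy, OpenCV 4.12 (cv2) and the standard library are available. Lean on these libraries where they do the work, as an engineer would, in place of code of your own. Each camera call takes 0.05 s, during which the arm holds its last target. There are 200 camera calls.

## Task

The grey kit carrier should hold three blue-lidded slide boxes, but one of them is another colour: take that wrong box out and lay it flat, lid up, inside the red return tray. Then take the blue-lidded box from the stock stand, lay it down on the bare worktop with its lid up and let go, take it again across its width, and lower it lid up into the empty kit compartment so that it lies flat on the floor. Leave the other boxes, the mug and the tape where they are.

Things in the scene. Friction and masses are not known exactly. Their poses are not given: they have to be found in the camera images.
- kit: fixed flat grey kit carrier, 126 x 246 mm, floor plate 4 mm thick, with three compartments in a row along its y axis, 84 mm apart. Origin: centre of its underside, on the worktop; x along the length of the compartments, z up. Each compartment is 108 x 58 mm inside, with walls 4 mm thick whose tops are 12 mm above the worktop
- nest_1 (a point): centre of the floor of kit compartment 1 (1 is at the carrier's -y end, 3 at its +y end), 4 mm above the worktop; a box lies in it with its length along the carrier's x
- nest_2 (a point): centre of the floor of kit compartment 2 (1 is at the carrier's -y end, 3 at its +y end), 4 mm above the worktop; a box lies in it with its length along the carrier's x
- nest_3 (a point): centre of the floor of kit compartment 3 (1 is at the carrier's -y end, 3 at its +y end), 4 mm above the worktop; a box lies in it with its length along the carrier's x
- kit_blue_1: hard slide box, 100 x 50 x 28 mm, 110 g, white base, a blue lid. Origin: centre of the white underside; x along the length, y the width, z out through the lid. Starts lying flat, lid up, in one of the three kit compartments. Belongs there.
- kit_blue_2: hard slide box, 100 x 50 x 28 mm, 110 g, white base, a blue lid. Origin: centre of the white underside; x along the length, y the width, z out through the lid. Starts lying flat, lid up, in one of the three kit compartments. Belongs there.
- wrong_box: hard slide box, 100 x 50 x 28 mm, 110 g, white base, an orange lid. Origin: centre of the white underside; x along the length, y the width, z out through the lid. Starts lying flat, lid up, in one of the three kit compartments. It is the wrong one.
- stock: fixed aluminium stock stand, 104 x 182 mm, floor plate 4 mm thick, with three slots 66 mm apart along its y axis, each between two thin ribs 32 mm apart, rib tops 16 mm above the worktop. Origin: centre of its underside, on the worktop; x along the length of the slots, z up
- spare_blue: hard slide box, 100 x 50 x 28 mm, 110 g, white base, a blue lid. Origin: centre of the white underside; x along the length, y the width, z out through the lid. Starts on its long edge (y axis up, 50 mm tall) in a stock slot, lower edge 4 mm above the worktop, lid facing the stand's -y. The replacement. Stood on the worktop, it tips over lid up when pushed near the top of its lid face.
- spare_orange: hard slide box, 100 x 50 x 28 mm, 110 g, white base, an orange lid. Origin: centre of the white underside; x along the length, y the width, z out through the lid. Starts on its long edge (y axis up, 50 mm tall) in a stock slot, lower edge 4 mm above the worktop, lid facing the stand's -y. Not needed.
- spare_green: hard slide box, 100 x 50 x 28 mm, 110 g, white base, a green lid. Origin: centre of the white underside; x along the length, y the width, z out through the lid. Starts on its long edge (y axis up, 50 mm tall) in a stock slot, lower edge 4 mm above the worktop, lid facing the stand's -y. Not needed.
- return_tray: fixed open red return tray, empty, inside 114 mm along its x and 164 mm along its y, floor 3 mm and rim 13 mm above the worktop. Origin: centre of its underside; z up. The worktop on the robot's side of it, between stock stand and kit (x 0.36 to 0.50, y -0.13 to 0.03 m), is always bare
- mug: blue and white mug at the left, 78 mm wide, 92 mm high, bystander; origin at its underside, near its middle
- tape: roll of beige tape, 52 mm wide, 18 mm high, bystander; origin at the centre of its underside
Mind the look-alikes: they are no part of the job. What is shaped like the wrong_box but yellow is not meant.

How it is judged:
By the outcome, as a careful person would: the job done as asked, in the order asked, and still so for the second after the job is handed in, with the robot touching nothing.
It also fails if it takes over 72 s, if anything falls off the work surface, if the arm or the gripper's body presses on something with over 40 N, if the wrist force passes 120 N, or if a joint passes its speed limit or range.

## Working session

There is one attempt and no reset: what is moved stays moved. The work goes in short steps, Python scripts to look and compute and a tool call to move; the robot and the scene stay as the last step left them, time stands still between calls to the robot, and variables do not carry over. Pictures are saved under pics/ and viewed, about 8 in all and at most 12, crops included, and the job is handed in when it is done.

Besides the shell and the picture viewer there is one more tool, called after "Request:" as name(argument=value, ...), one argument or row to a line, values as JSON. send_rows: Moves the arm, as the interface text tells. Its arguments: {"type":"object","properties":{"motion":{"type":"array"},"hand":{"type":"number"},"squeeze":{"type":"number"}},"required":["motion"]}

```bash
ls; mkdir -p pics; cat > h.py <<'E'
from station import *
import numpy as np, cv2
def grab(name):
    d=grab_frame(name); H,W=d["range_z"].shape
    f=H/2/np.tan(np.radians(d["vertical_fov"])/2)
    d["K"]=np.array([[f,0,d["cx"]],[0,f,d["cy"]],[0,0,1]]); d["D"]=np.array([d["k1"],0,0,0,0.])
    d["T"]=np.array(d["cam_to_world"]); return d
def rays(d,px):
    u=cv2.undistortPoints(np.asarray(px,float).reshape(-1,1,2),d["K"],d["D"])[:,0]
    return np.c_[u[:,0],-u[:,1],-np.ones(len(u))]@d["T"][:3,:3].T
def onplane(d,px,z):
    r=rays(d,px); o=d["T"][:3,3]; return o+r*((z-o[2])/r[:,2])[:,None]
def cloud(d):
    H,W=d["range_z"].shape; v,u=np.mgrid[:H,:W]
    r=rays(d,np.c_[u.ravel(),v.ravel()]); return (d["T"][:3,3]+r*d["range_z"].reshape(-1,1)).reshape(H,W,3)
E
python3 - <<'E'
from h import *
s=get_state(); print({k:np.round(v,3) for k,v in s.items()})
for n in("scene","top"):
    d=grab(n); cv2.imwrite(f"pics/{n}0.png",d["frame"]); print(n,d["K"].round(1).tolist(),d["k1"],d["T"].round(3).tolist())
E
```

```text
pics
{'t': np.float64(0.0), 'q': array([ 1.55 ,  0.359,  0.011, -0.   , -1.224, -0.288]), 'qd': array([-0.   , -0.001,  0.002,  0.001,  0.001,  0.002]), 'joint_efforts': array([ 1.0000e-03, -5.8271e+01,  2.9304e+01,  6.9970e+00,  7.0000e-03,
       -0.0000e+00]), 'eef_pos': array([0.205, 0.643, 0.404]), 'ee_rot': array([ 3.14 , -0.   , -0.309]), 'force': array([0.162, 0.188, 0.019]), 'moment': array([ 0.006, -0.005,  0.033]), 'width': np.float64(0.087)}
scene [[393.2, 0.0, 286.9], [0.0, 393.2, 209.0], [0.0, 0.0, 1.0]] -0.08283347790283467 [[0.71, 0.372, -0.598, -0.104], [-0.704, 0.391, -0.593, -0.62], [0.014, 0.842, 0.539, 0.642], [0.0, 0.0, 0.0, 1.0]]
top [[436.1, 0.0, 274.9], [0.0, 436.1, 212.3], [0.0, 0.0, 1.0]] 0.04594734981139467 [[-0.007, 0.996, -0.089, 0.425], [-1.0, -0.008, -0.0, 0.004], [-0.001, 0.089, 0.996, 1.381], [0.0, 0.0, 0.0, 1.0]]
```

View pics/top0.png

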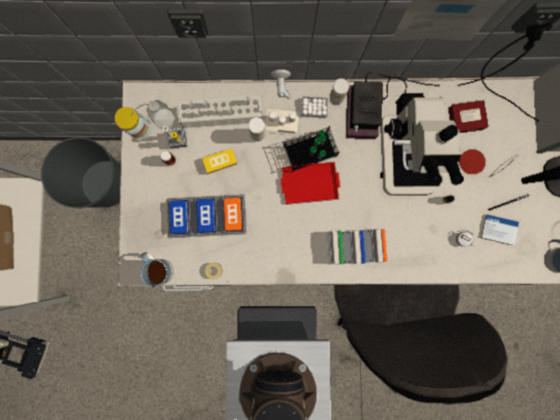

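View pics/scene0.png

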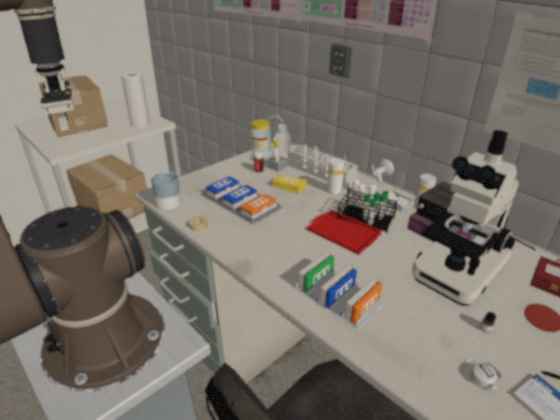

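```bash
cat > m.py <<'E'
from h import *
HSV={"blue":((105,120,60),(125,255,255)),"orange":((5,150,120),(16,255,255)),"green":((50,100,50),(85,255,255)),"red":((0,180,100),(4,255,255))}
def blobs(d,c,mina=40):
    hs=cv2.cvtColor(d["frame"],cv2.COLOR_BGR2HSV); m=cv2.inRange(hs,*map(np.array,HSV[c]))
    if c=="red": m|=cv2.inRange(hs,np.array((175,180,100)),np.array((180,255,255)))
    m=cv2.morphologyEx(m,cv2.MORPH_CLOSE,np.ones((5,5)))
    return [k for k in cv2.findContours(m,cv2.RETR_EXTERNAL,cv2.CHAIN_APPROX_NONE)[0] if cv2.contourArea(k)>mina]
def rect(d,k,z):
    p=onplane(d,k.reshape(-1,2),z)[:,:2]
    (c,s,a)=cv2.minAreaRect((p*1000).astype(np.float32)); return np.round(c,1),np.round(s,1),round(a,1)
E
python3 - <<'E'
from m import *
d=grab("top"); P=cloud(d)
for c in HSV:
    for k in blobs(d,c):
        x,y,w,h=cv2.boundingRect(k); m=np.zeros(d["frame"].shape[:2],np.uint8); cv2.drawContours(m,[k],-1,1,-1)
        q=P[m>0]; z=np.median(q[:,2]); print(c,(x,y,w,h),"z",np.percentile(q[:,2],[10,50,90]).round(3),rect(d,k,z))
a=cv2.resize(d["frame"][185:245,160:250],None,fx=5,fy=5,interpolation=cv2.INTER_CUBIC)
b=cv2.resize(d["frame"][220:275,325:395],None,fx=5,fy=5,interpolation=cv2.INTER_CUBIC)
o=np.zeros((585,450,3),np.uint8); o[:300]=a; o[305:580,:350]=b; cv2.imwrite("pics/c1.png",o)
# grey structure heights
for n,(u0,u1,v0,v1) in {"kit":(160,250,185,245),"stock":(322,395,222,272),"tray":(278,345,158,208)}.items():
    q=P[v0:v1,u0:u1].reshape(-1,3)
    for lo,hi in((.008,.02),(.02,.06),):
        s=q[(q[:,2]>lo)&(q[:,2]<hi)]
        if len(s)>20: print(n,lo,hi,len(s),cv2.minAreaRect((s[:,:2]*1000).astype(np.float32)))
E
```

```text
blue (360, 231, 5, 32) z [0.051 0.054 0.058] (array([ 437.1, -258.7]), array([93.8,  9.2]), 2.1)
blue (487, 216, 31, 10) z [0.006 0.01  0.014] (array([ 516.4, -701.5]), array([93.8, 12.4]), 76.3)
blue (170, 200, 17, 34) z [0.029 0.034 0.037] (array([534.1, 304.7]), array([102.1,  49.4]), 0.8)
blue (197, 199, 18, 33) z [0.029 0.033 0.037] (array([538., 220.]), array([100.1,  52.5]), 0.5)
orange (382, 229, 5, 33) z [0.051 0.055 0.059] (array([ 441.2, -323.6]), array([96.6,  8.8]), 3.0)
orange (224, 197, 18, 34) z [0.028 0.034 0.037] (array([542.2, 137. ]), array([101.6,  52.5]), 3.0)
green (338, 231, 6, 32) z [0.051 0.055 0.059] (array([ 437.3, -192.7]), array([93.9,  9.5]), 2.8)
green (310, 130, 16, 27) z [0.043 0.085 0.091] (array([ 749.3, -137. ]), array([47.4, 74.2]), 65.2)
red (281, 163, 58, 41) z [0.001 0.005 0.009] (array([ 643.2, -106.6]), array([120.8, 182.7]), 4.9)
red (460, 150, 24, 23) z [0.003 0.007 0.011] (array([ 705.2, -618.2]), array([71.4, 71.1]), 87.7)
red (454, 102, 32, 28) z [0.035 0.039 0.042] (array([ 842.3, -604.9]), array([78.4, 90.4]), 7.1)
kit 0.008 0.02 711 ((545.499267578125, 230.29403686523438), (183.6778106689453, 272.40191650390625), 0.613764762878418)
kit 0.02 0.06 1595 ((537.9107055664062, 218.84017944335938), (106.66153717041016, 223.27052307128906), 0.8805777430534363)
stock 0.008 0.02 302 ((439.684814453125, -254.37159729003906), (225.14208984375, 139.49148559570312), 88.7939224243164)
stock 0.02 0.06 1095 ((437.2442321777344, -246.93896484375), (100.95115661621094, 167.94088745117188), 2.031132698059082)
tray 0.008 0.02 503 ((641.287109375, -107.23883819580078), (195.92715454101562, 157.75921630859375), 89.9297103881836)
tray 0.02 0.06 94 ((666.5635986328125, -102.43048858642578), (116.88420104980469, 173.96865844726562), 10.141526222229004)
```

View pics/c1.png

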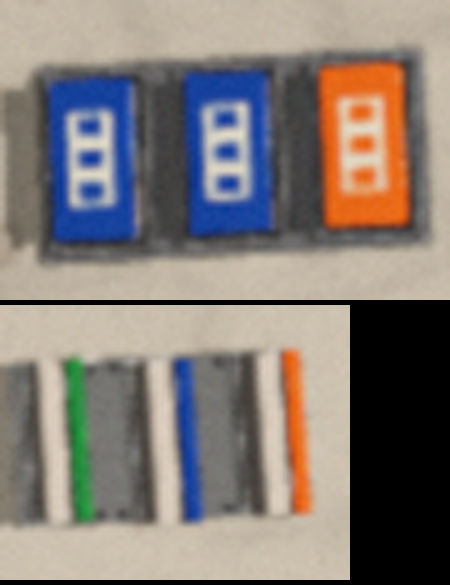

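```bash
cat > go.py <<'E'
# usage: go.py x y z yawdeg : offset (cm, tool axes) and turn to that TCP pose
from station import *; import sys, numpy as np
from scipy.spatial.transform import Rotation as R
x,y,z,w=map(float,sys.argv[1:5]); s=get_state()
M=R.from_euler("xyz",s["ee_rot"]); d=M.inv().apply(np.array([x,y,z])-s["eef_pos"])
print("offset cm",(d*100).round(2),"turn",round((np.degrees(s["ee_rot"][2])-w+180)%360-180,2),"t",s["t"])
E
python3 go.py .542 .137 .28 2.8
```

```text
offset cm [47.47 37.94 12.45] turn -20.5 t 0.15
```

Candidates for the wrong box are the orange lid in the kit at (233,214), the orange spare on edge in the stock stand at (383,246), and the yellow look-alike at (219,161). I choose (233,214): the crop shows it lying in the carrier's -y compartment with an orange lid. For the replacement I choose the blue one in the stand at (362,246), not the kit blues at (178,216) and (205,216).

Request:
send_rows(
  motion=[
    {"offset": [47.5,37.9,12.5],"turn": -20.5},
    {"offset": [47.5,37.9,12.5],"turn": -20.5},
    {"offset": [47.5,37.9,12.5],"turn": -20.5},
    {"offset": [47.5,37.9,12.5],"turn": -20.5},
    {"offset": [47.5,37.9,12.5],"turn": -20.5},
    {"offset": [47.5,37.9,12.5],"turn": -20.5},
    {"offset": [47.5,37.9,12.5],"turn": -20.5},
    {"offset": [47.5,37.9,12.5],"turn": -20.5},
  ],
  hand=0.4,
  squeeze=20,
)

```text
t: 0.95
eef_pos: [0.4233, 0.3153, 0.3238]
ee_rot: [-3.141, -0.0, 0.049]
force: [0.1, -0.4, 0.2]
width: 0.0612
```

```bash
python3 go.py .542 .137 .28 2.8
```

```text
offset cm [10.98 18.4   4.38] turn 0.03 t 0.95
```

Request:
send_rows(
  motion=[
    {"offset": [9,15,3.5],"turn": 0},
    {"offset": [9,15,3.5],"turn": 0},
    {"offset": [9,15,3.5],"turn": 0},
    {"offset": [9,15,3.5],"turn": 0},
    {"offset": [9,15,3.5],"turn": 0},
    {"offset": [9,15,3.5],"turn": 0},
  ],
)

```text
t: 1.55
eef_pos: [0.5201, 0.171, 0.2887]
ee_rot: [3.141, 0.001, 0.047]
force: [0.2, -0.1, 0.8]
width: 0.0615
```

```bash
python3 go.py .542 .137 .28 2.8
```

```text
offset cm [2.03 3.5  0.87] turn -0.11 t 1.55
```

Request:
send_rows(
  motion=[
    {"offset": [2,3.5,0.9],"turn": 0},
    {"offset": [2,3.5,0.9],"turn": 0},
    {"offset": [2,3.5,3],"turn": 0},
    {"offset": [2,3.5,5],"turn": 0},
    {"offset": [2,3.5,5],"turn": 0},
  ],
)

```text
t: 2.05
eef_pos: [0.5402, 0.1383, 0.2371]
ee_rot: [3.14, 0.004, 0.05]
force: [-0.4, -0.7, -1.0]
width: 0.0615
```

```bash
python3 - <<'E'
from h import *
d=grab("scene"); cv2.imwrite("pics/s2.png",cv2.resize(d["frame"][140:260,180:340],None,fx=4,fy=4,interpolation=cv2.INTER_CUBIC))
E
python3 go.py .542 .137 .192 2.8
```

```text
offset cm [0.11 0.16 4.65] turn 0.08 t 2.1
```

View pics/s2.png

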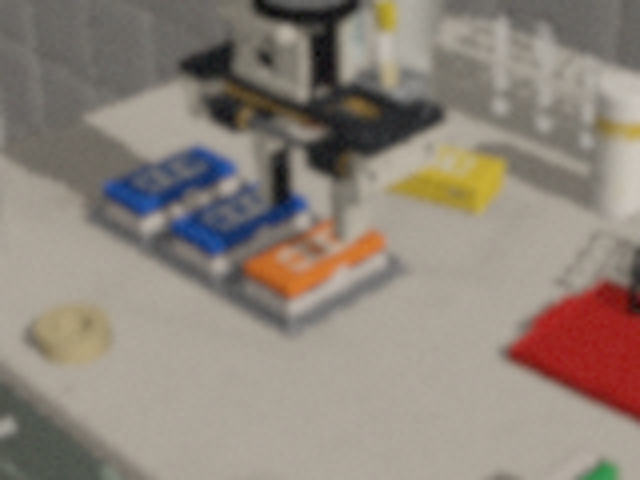

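The crop shows the jaws straddling the orange box (crop about (280,190) and (345,210)), 25 mm above it. I descend slowly and grip.

Request:
send_rows(
  motion=[
    {"offset": [0.1,0.1,2],"turn": 0},
    {"offset": [0.1,0.1,3.5],"turn": 0},
    {"offset": [0.1,0.1,4.5],"turn": 0},
    {"offset": [0.1,0.1,4.5],"turn": 0},
  ],
)

```text
t: 2.5
eef_pos: [0.5424, 0.1373, 0.1938]
ee_rot: [3.141, 0.001, 0.05]
force: [0.3, -0.4, -0.3]
width: 0.0617
```

Request:
send_rows(
  motion=[
    {"offset": [0,0,0],"turn": 0},
    {"offset": [0,0,0],"turn": 0},
    {"offset": [0,0,0],"turn": 0},
    {"offset": [0,0,0],"turn": 0},
    {"offset": [0,0,0],"turn": 0},
  ],
  hand=-0.2,
  squeeze=25,
)

```text
t: 3.0
eef_pos: [0.543, 0.1372, 0.1951]
ee_rot: [-3.141, -0.002, 0.049]
force: [-2.4, 1.7, 6.5]
width: 0.0497
```

Request:
send_rows(
  motion=[
    {"offset": [0,0,-2],"turn": 0},
    {"offset": [0,0,-4.5],"turn": 0},
    {"offset": [0,0,-7],"turn": 0},
    {"offset": [0,0,-7],"turn": 0},
  ],
)

```text
t: 3.4
eef_pos: [0.5436, 0.1372, 0.2675]
ee_rot: [-3.139, -0.005, 0.049]
force: [0.2, 0.1, -1.1]
width: 0.0495
```

```bash
python3 - <<'E'
from m import *
s=get_state(); print(s["eef_pos"],s["width"],s["force"])
d=grab("top")
hs=cv2.cvtColor(d["frame"],cv2.COLOR_BGR2HSV); 
k=max((k for k in blobs(d,"red") if cv2.boundingRect(k)[0]<345),key=cv2.contourArea)
p=onplane(d,k.reshape(-1,2),.013)[:,:2]
e=cv2.approxPolyDP((p*1000).astype(np.float32),8,True)[:,0]; print(e.round(0).tolist()); print(rect(d,k,.013))
cv2.imwrite("pics/tray.png",cv2.resize(d["frame"][150:215,270:350],None,fx=6,fy=6,interpolation=cv2.INTER_CUBIC))
E
python3 go.py .642 -.101 .265 4.5
```

```text
[0.5436499  0.13724897 0.26752886] 0.049537382765487595 [ 0.19376597  0.13787006 -1.09067768]
[[702.0, -181.0], [703.0, -114.0], [681.0, -63.0], [688.0, -22.0], [643.0, -15.0], [579.0, -30.0], [590.0, -188.0], [657.0, -196.0]]
(array([ 641.9, -106.1]), array([120.1, 181.3]), 4.8)
offset cm [ 8.73 24.25  0.06] turn -1.7 t 3.45
```

View pics/tray.png

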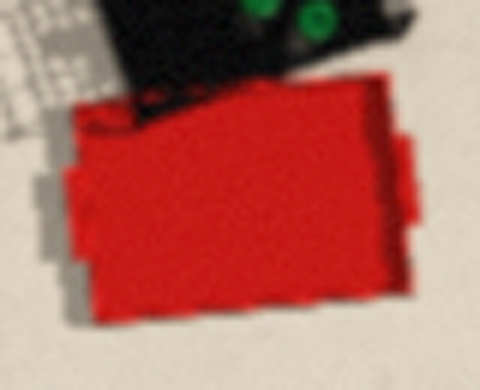

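```bash
python3 - <<'E'
from m import *
for n in("top","scene"):
    P=cloud(grab(n)).reshape(-1,3)
    print(n)
    for x0 in np.arange(.60,.78,.015):
        r=[]
        for y0 in np.arange(-.23,.02,.02):
            s=P[(abs(P[:,0]-x0)<.0075)&(abs(P[:,1]-y0)<.01)][:,2]; r.append(int(np.percentile(s,95)*1000) if len(s)>3 else -1)
        print(round(x0,3),r)
E
```

```text
top
0.6 [5, 5, 14, 9, 9, 8, 8, 7, 7, 7, 15, 7, 3]
0.615 [6, 4, 14, 9, 8, 7, 9, 7, 8, 9, 14, 12, 5]
0.63 [3, 17, 17, 9, 10, 8, 9, 9, 9, 8, 17, 15, 4]
0.645 [5, 5, 18, 9, 8, 8, 8, 9, 10, 9, 13, 18, 5]
0.66 [4, 6, 16, 8, 9, 7, 7, 7, 6, 8, 8, 17, 5]
0.675 [4, 5, 17, 8, 9, 9, 8, 8, 9, 60, 11, 15, 6]
0.69 [5, 4, 14, 9, 9, 9, 13, 59, 62, 62, 17, 11, 4]
0.705 [7, 6, 15, 15, 85, 85, 61, 61, 63, 59, 5, 5, 5]
0.72 [4, 5, 58, 59, 92, 89, 90, 62, 63, 62, 60, 7, 5]
0.735 [7, 4, 59, 60, 64, 60, 91, 61, 62, 58, 60, 4, 6]
0.75 [6, 5, 60, 59, 84, 90, 80, 61, 61, 59, 60, 5, 6]
0.765 [5, 6, 6, 62, 88, 92, 62, 61, 60, 62, 61, 4, 3]
0.78 [47, 5, 5, 62, 91, 89, 61, 61, 60, 6, 5, 5, 5]
scene
0.6 [1, 1, 11, 4, 5, 5, 4, 4, 4, 2, 11, 2, 0]
0.615 [1, 2, 13, 4, 4, 4, 5, 5, 5, 3, 12, 11, 0]
0.63 [1, 1, 14, 3, 4, 4, 4, 4, 5, 2, 11, 10, 0]
0.645 [0, 1, 14, 5, 5, 4, 5, 5, 5, 3, 10, 11, 0]
0.66 [1, 2, 14, 4, 4, 4, 4, 4, 4, 2, 10, 4, 0]
0.675 [1, 2, 13, 4, 5, 4, 4, 5, 57, 56, 9, 6, 0]
0.69 [1, 1, 13, 4, 4, 8, 40, 56, 56, 55, 11, 9, 0]
0.705 [1, 1, 13, 12, 83, 80, 57, 57, 57, 57, 0, 0, 0]
0.72 [1, 1, 58, 58, 81, 85, 84, 57, 57, 58, 47, 0, 0]
0.735 [1, 1, 47, 57, 57, 28, 86, 58, 57, 58, 56, 0, 0]
0.75 [1, 1, 56, 57, 78, 85, 85, 56, 57, 57, 57, -1, -1]
0.765 [1, 1, 1, 56, 85, 85, -1, -1, 56, 58, 55, 0, -1]
0.78 [43, 33, 1, 56, 85, 86, -1, 56, 56, -1, -1, 0, 0]
```

```bash
python3 go.py .641 -.14 .265 4.5
```

```text
offset cm [ 8.53 28.1  -0.15] turn -1.72 t 3.55
```

Request:
send_rows(
  motion=[
    {"offset": [1.1,3.5,0],"turn": 0},
    {"offset": [2.3,7.5,0],"turn": -0.5},
    {"offset": [3.5,11.5,0],"turn": -1},
    {"offset": [4.7,15.5,0],"turn": -1.7},
    {"offset": [6,19.5,0],"turn": -1.7},
    {"offset": [7.2,23.5,0],"turn": -1.7},
    {"offset": [8.5,27,0],"turn": -1.7},
    {"offset": [8.5,28,0],"turn": -1.7},
  ],
)

```text
t: 4.35
eef_pos: [0.6418, -0.142, 0.2619]
ee_rot: [3.141, 0.003, 0.076]
force: [-0.5, 0.9, -2.2]
width: 0.0494
```

```bash
python3 go.py .641 -.14 .195 4.5
```

```text
offset cm [-0.04 -0.2   6.69] turn -0.17 t 4.35
```

Request:
send_rows(
  motion=[
    {"offset": [0,0,2],"turn": 0},
    {"offset": [0,0,4],"turn": 0},
    {"offset": [0,0,5.5],"turn": 0},
    {"offset": [0,0,6.3],"turn": 0},
    {"offset": [0,0,6.6],"turn": 0},
    {"offset": [0,0,6.6],"turn": 0},
  ],
)

```text
t: 4.95
eef_pos: [0.6414, -0.1384, 0.1979]
ee_rot: [3.141, 0.0, 0.079]
force: [-0.9, -0.2, -1.0]
width: 0.0496
```

```bash
python3 go.py .641 -.14 .194 4.5
```

```text
offset cm [-0.05  0.16  0.39] turn 0.04 t 4.95
```

Request:
send_rows(
  motion=[
    {"offset": [0,0,0.3],"turn": 0},
    {"offset": [0,0,0.3],"turn": 0},
    {"offset": [0,0,0.4],"turn": 0},
    {"offset": [0,0,0.4],"turn": 0},
  ],
)

```text
t: 5.35
eef_pos: [0.6413, -0.1387, 0.1943]
ee_rot: [3.142, -0.0, 0.079]
force: [-0.1, -0.4, -2.1]
width: 0.0495
```

Request:
send_rows(
  motion=[
    {"offset": [0,0,0],"turn": 0},
    {"offset": [0,0,0],"turn": 0},
    {"offset": [0,0,0],"turn": 0},
    {"offset": [0,0,-2],"turn": 0},
    {"offset": [0,0,-5],"turn": 0},
    {"offset": [0,0,-8],"turn": 0},
    {"offset": [0,0,-8],"turn": 0},
  ],
  hand=0.34,
)

```text
t: 6.05
eef_pos: [0.6428, -0.1388, 0.2791]
ee_rot: [3.14, -0.008, 0.08]
force: [0.7, -0.4, 0.3]
width: 0.0587
```

```bash
python3 go.py .437 -.252 .275 2.8
```

```text
offset cm [-21.42   9.65   0.26] turn 1.76 t 6.05
```

```bash
python3 - <<'E'
from m import *
for n in("top","scene"):
    d=grab(n)
    if n=="top": cv2.imwrite("pics/t3.png",cv2.resize(d["frame"][140:280,260:410],None,fx=4,fy=4))
    P=cloud(d); hs=cv2.cvtColor(d["frame"],cv2.COLOR_BGR2HSV)
    m=cv2.inRange(hs,np.array((105,120,60)),np.array((125,255,255)))>0
    q=P[m]; q=q[(abs(q[:,0]-.44)<.08)&(abs(q[:,1]+.25)<.05)]
    print(n,len(q),np.percentile(q,[2,10,50,90,98],axis=0).round(4).tolist())
    if n=="scene":
        A=q; c=A.mean(0); w=np.linalg.svd(A-c)[2][2]; print("lid plane",c.round(4),w.round(3))
    else:
        for h in (.051,): 
            t=P.reshape(-1,3); t=t[(t[:,2]>.047)&(t[:,2]<.062)&(abs(t[:,0]-.438)<.045)&(abs(t[:,1]+.25)<.03)]
            print("topface",np.percentile(t,[2,50,98],axis=0).round(4).tolist(), cv2.minAreaRect((t[:,:2]*1000).astype(np.float32)))
        for c in("orange",):
            for k in blobs(d,c): print(c,rect(d,k,.031 if cv2.boundingRect(k)[1]<220 else .054))
E
python3 go.py .438 -.249 .275 2.5
```

```text
top 96 [[0.3903, -0.2637, 0.049], [0.3992, -0.2628, 0.0524], [0.4353, -0.2584, 0.0545], [0.4747, -0.2549, 0.0576], [0.4837, -0.2528, 0.06]]
topface [[0.3934, -0.2637, 0.048], [0.4384, -0.2498, 0.0545], [0.4808, -0.2359, 0.0603]] ((437.18597412109375, -250.61880493164062), (89.16414642333984, 29.224292755126953), 2.83284068107605)
orange (array([ 442.6, -323.7]), array([93.9,  8.5]), 3.0)
orange (array([ 612. , -140.9]), array([53.1, 47.2]), 89.5)
scene 297 [[0.3854, -0.2663, 0.013], [0.3864, -0.2656, 0.0203], [0.4076, -0.2623, 0.0493], [0.4719, -0.2576, 0.054], [0.479, -0.2555, 0.0552]]
lid plane [ 0.4204 -0.2619  0.0426] [-0.026  0.998 -0.062]
offset cm [-21.14   9.4   -0.04] turn 2.0 t 6.15
```

View pics/t3.png

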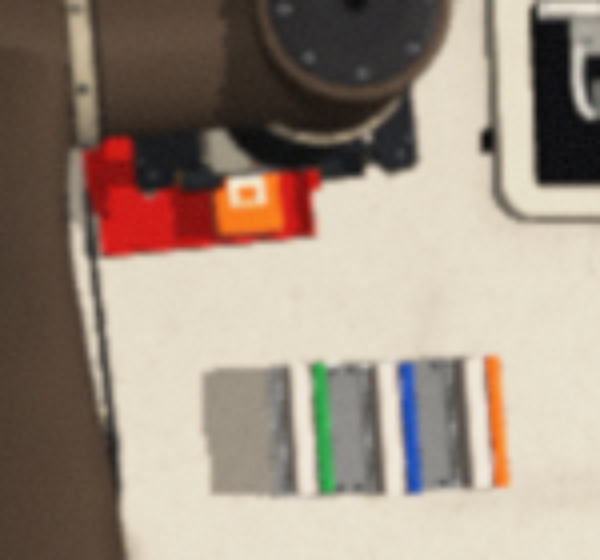

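Request:
send_rows(
  motion=[
    {"offset": [-4,1.8,0],"turn": 0.5},
    {"offset": [-8.5,3.8,0],"turn": 1},
    {"offset": [-13,5.8,0],"turn": 2},
    {"offset": [-17.5,7.8,0],"turn": 2},
    {"offset": [-21.1,9.4,0],"turn": 2},
    {"offset": [-21.1,9.4,0],"turn": 2},
    {"offset": [-21.1,9.4,0],"turn": 2},
  ],
  hand=-0.05,
)

```text
t: 6.85
eef_pos: [0.4374, -0.2494, 0.2736]
ee_rot: [-3.141, 0.001, 0.042]
force: [0.7, 0.4, 0.5]
width: 0.0418
```

```bash
python3 go.py .437 -.249 .2 2.5
```

```text
offset cm [-0.03 -0.04  7.36] turn -0.08 t 6.85
```

Request:
send_rows(
  motion=[
    {"offset": [0,0,2],"turn": 0},
    {"offset": [0,0,4],"turn": 0},
    {"offset": [0,0,6],"turn": 0},
    {"offset": [0,0,7.3],"turn": 0},
    {"offset": [0,0,7.3],"turn": 0},
  ],
)

```text
t: 7.35
eef_pos: [0.4384, -0.2484, 0.1988]
ee_rot: [-3.141, 0.004, 0.044]
force: [0.1, 0.3, 0.4]
width: 0.0416
```

Request:
send_rows(
  motion=[
    {"offset": [0,0,0],"turn": 0},
    {"offset": [0,0,0],"turn": 0},
    {"offset": [0,0,0],"turn": 0},
    {"offset": [0,0,0],"turn": 0},
    {"offset": [0,0,0],"turn": 0},
  ],
  hand=-0.6,
)

```text
t: 7.85
eef_pos: [0.4386, -0.2489, 0.2017]
ee_rot: [3.141, -0.001, 0.044]
force: [-0.2, 1.7, 3.2]
width: 0.0282
```

Request:
send_rows(
  motion=[
    {"offset": [0,0,-1.5],"turn": 0},
    {"offset": [0,0,-4],"turn": 0},
    {"offset": [0,0,-7],"turn": 0},
    {"offset": [0,0,-9],"turn": 0},
    {"offset": [0,0,-9],"turn": 0},
    {"offset": [0,0,-9],"turn": 0},
  ],
)

```text
t: 8.45
eef_pos: [0.438, -0.2489, 0.2913]
ee_rot: [-3.141, -0.001, 0.043]
force: [0.4, 0.8, -0.4]
width: 0.0275
```

```bash
python3 go.py .435 -.06 .285 2.5
```

```text
offset cm [  0.52 -18.89   0.63] turn -0.01 t 8.45
```

Request:
send_rows(
  motion=[
    {"offset": [0,-3,0],"turn": 0},
    {"offset": [0,-7,0],"turn": 0},
    {"offset": [0,-11,0],"turn": 0},
    {"offset": [0,-15,0],"turn": 0},
    {"offset": [0,-18,0],"turn": 0},
    {"offset": [0,-18.5,0],"turn": 0},
    {"offset": [0,-18.5,0],"turn": 0},
    {"offset": [0,-18.5,0],"turn": 0},
  ],
)

```text
t: 9.25
eef_pos: [0.43, -0.0645, 0.2905]
ee_rot: [3.141, 0.001, 0.044]
force: [-0.4, -0.5, -0.9]
width: 0.0282
```

Request:
send_rows(
  motion=[
    {"offset": [0,0,3],"turn": 0},
    {"offset": [0,0,6],"turn": 0},
    {"offset": [0,0,7.5],"turn": 0},
    {"offset": [0,0,8.3],"turn": 0},
    {"offset": [0,0,8.6],"turn": 0},
    {"offset": [0,0,8.6],"turn": 0},
  ],
)

```text
t: 9.85
eef_pos: [0.4304, -0.0646, 0.2051]
ee_rot: [3.141, 0.0, 0.043]
force: [0.8, -0.4, -1.1]
width: 0.0278
```

```bash
python3 go.py .435 -.06 .198 2.5; python3 -c "
from station import *;print(get_state()['force'],get_state()['eef_pos'])"
```

```text
offset cm [ 0.48 -0.44  0.71] turn -0.04 t 9.85
[ 0.7772202  -0.4286202  -1.11445376] [ 0.43037774 -0.06457584  0.20509192]
```

Lower in small steps to contact.

Request:
send_rows(
  motion=[
    {"offset": [0,0,0.4],"turn": 0},
    {"offset": [0,0,0.6],"turn": 0},
    {"offset": [0,0,0.7],"turn": 0},
    {"offset": [0,0,0.7],"turn": 0},
  ],
)

```text
t: 10.25
eef_pos: [0.4302, -0.0641, 0.1982]
ee_rot: [-3.141, -0.0, 0.044]
force: [0.4, -0.7, -1.5]
width: 0.0277
```

Request:
send_rows(
  motion=[
    {"offset": [0,0,0.1],"turn": 0},
    {"offset": [0,0,0.1],"turn": 0},
  ],
)

```text
t: 10.45
eef_pos: [0.4303, -0.0641, 0.1976]
ee_rot: [3.142, -0.001, 0.044]
force: [-2.2, 1.6, 7.4]
width: 0.0279
```

Request:
send_rows(
  motion=[
    {"offset": [0,0,0],"turn": 0},
    {"offset": [0,0,0],"turn": 0},
    {"offset": [0,0,0],"turn": 0},
    {"offset": [0,0,0],"turn": 0},
    {"offset": [0,0,-2],"turn": 0},
    {"offset": [0,0,-5],"turn": 0},
    {"offset": [0,0,-7],"turn": 0},
    {"offset": [0,0,-7],"turn": 0},
  ],
  hand=-0.1,
)

```text
t: 11.25
eef_pos: [0.4312, -0.0639, 0.2696]
ee_rot: [-3.141, -0.005, 0.044]
force: [0.3, 0.4, 0.1]
width: 0.0393
```

```bash
python3 - <<'E'
from m import *
d=grab("scene"); cv2.imwrite("pics/s4.png",cv2.resize(d["frame"][180:340,200:400],None,fx=3,fy=3))
P=cloud(d); hs=cv2.cvtColor(d["frame"],cv2.COLOR_BGR2HSV)
q=P[cv2.inRange(hs,np.array((105,120,60)),np.array((125,255,255)))>0]
q=q[(abs(q[:,0]-.43)<.08)&(abs(q[:,1]+.07)<.06)&(q[:,2]<.08)]; print(len(q),np.percentile(q,[2,50,98],axis=0).round(4).tolist())
E
python3 go.py .43 -.13 .27 2.5
```

```text
253 [[0.3767, -0.0806, 0.0068], [0.4027, -0.0769, 0.0426], [0.4704, -0.0698, 0.0512]]
offset cm [-0.35  6.59 -0.18] turn 0.01 t 11.3
```

View pics/s4.png

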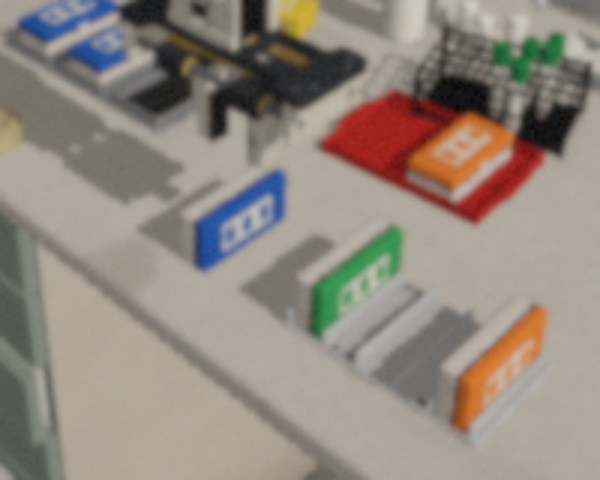

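The picture shows the blue box standing at crop (240,220), lid toward -y, and the orange box lying flat, lid up, in the tray at crop (460,155). Next I tip the blue box with the closed fingers.

Request:
send_rows(
  motion=[
    {"offset": [0,3,0],"turn": 0},
    {"offset": [0,5.8,0],"turn": 0},
    {"offset": [0,5.8,0],"turn": 0},
    {"offset": [0,5.8,2],"turn": 0},
    {"offset": [0,5.8,4],"turn": 0},
    {"offset": [0,5.8,5.4],"turn": 0},
    {"offset": [0,5.8,5.4],"turn": 0},
  ],
  hand=-1,
  squeeze=10,
)

```text
t: 12.0
eef_pos: [0.4316, -0.122, 0.2108]
ee_rot: [3.141, 0.005, 0.043]
force: [-0.3, 0.0, 0.2]
width: 0.0009
```

Request:
send_rows(
  motion=[
    {"offset": [0,-1,0],"turn": 0},
    {"offset": [0,-1.6,0],"turn": 0},
    {"offset": [0,-2.1,0],"turn": 0},
    {"offset": [0,-2.6,0],"turn": 0},
    {"offset": [0,-3.1,0],"turn": 0},
    {"offset": [0,-3.6,0],"turn": 0},
  ],
)

```text
t: 12.6
eef_pos: [0.4312, -0.0856, 0.2134]
ee_rot: [-3.142, -0.001, 0.044]
force: [0.4, -0.5, 0.9]
width: 0.0004
```

```bash
cat > b.py <<'E'
from m import *
for n in("scene","top"):
    d=grab(n); P=cloud(d); hs=cv2.cvtColor(d["frame"],cv2.COLOR_BGR2HSV)
    q=P[cv2.inRange(hs,np.array((105,120,60)),np.array((125,255,255)))>0]
    q=q[(abs(q[:,0]-.43)<.09)&(abs(q[:,1]+.05)<.1)&(q[:,2]<.08)]
    if len(q): print(n,len(q),np.percentile(q,[2,50,98],axis=0).round(4).tolist())
    for k in blobs(d,"blue"):
        r=rect(d,k,.028)
        if abs(r[0][0]-430)<90 and abs(r[0][1]+50)<100: print(n,r)
E
python3 b.py
```

```text
scene 192 [[0.3766, -0.0773, 0.0085], [0.389, -0.071, 0.0345], [0.4327, -0.0633, 0.055]]
scene (array([403.6, -65.5]), array([79.1, 53.8]), 2.2)
```

Request:
send_rows(
  motion=[
    {"offset": [0,-0.5,0],"turn": 0},
    {"offset": [0,-1,0],"turn": 0},
    {"offset": [0,-1.5,0],"turn": 0},
    {"offset": [0,-1.5,0],"turn": 0},
    {"offset": [0,-1.5,0],"turn": 0},
  ],
)

```text
t: 13.2
eef_pos: [0.4305, -0.071, 0.213]
ee_rot: [-3.142, 0.0, 0.044]
force: [1.3, -0.4, -0.3]
width: 0.0004
```

```bash
python3 b.py
```

```text
scene 167 [[0.3734, -0.0505, 0.0196], [0.3857, -0.0384, 0.0277], [0.4205, -0.0079, 0.0301]]
scene (array([396.1, -31.2]), array([53.5, 52.3]), 3.4)
top 3 [[0.4712, -0.0071, 0.0246], [0.4714, -0.0041, 0.0247], [0.4714, -0.0011, 0.0314]]
```

Request:
send_rows(
  motion=[
    {"offset": [0,1,-2],"turn": 0},
    {"offset": [0,4,-5],"turn": 0},
    {"offset": [0,8,-8],"turn": 0},
    {"offset": [0,12,-8],"turn": 0},
    {"offset": [0,16,-8],"turn": 0},
    {"offset": [0,17,-8],"turn": 0},
    {"offset": [0,17,-8],"turn": 0},
  ],
  hand=0.4,
)

```text
t: 14.0
eef_pos: [0.4376, -0.2424, 0.2927]
ee_rot: [-3.141, 0.001, 0.041]
force: [-0.3, -0.9, 0.3]
width: 0.0512
```

```bash
python3 b.py; python3 - <<'E'
from m import *
d=grab("top"); cv2.imwrite("pics/t5.png",cv2.resize(d["frame"][140:290,150:400],None,fx=3,fy=3))
for c in("blue","orange","green"):
    for k in blobs(d,c):
        x=cv2.boundingRect(k)[0]
        if x<400: print(c,rect(d,k,.032))
# kit outline (dark grey) on rim plane
hs=cv2.cvtColor(d["frame"],cv2.COLOR_BGR2HSV); m=np.zeros(hs.shape[:2],np.uint8)
r=hs[185:250,158:256]; m[185:250,158:256]=(((r[...,2]<125)&(r[...,1]<70))|((r[...,0]>100)&(r[...,0]<128)&(r[...,1]>110))).astype(np.uint8)
k=max(cv2.findContours(m,cv2.RETR_EXTERNAL,cv2.CHAIN_APPROX_NONE)[0],key=cv2.contourArea); print("kit",rect(d,k,.012))
# empty nest: measure from cloud, rim vs floor
P=cloud(d).reshape(-1,3)
for y in np.arange(.085,.19,.006):
    s=P[(abs(P[:,1]-y)<.003)&(abs(P[:,0]-.542)<.03)]; print(round(y,3),round(np.median(s[:,2])*1000,1),end="; ")
E
```

```text
scene 276 [[0.3744, -0.0507, 0.0188], [0.4006, -0.0412, 0.0268], [0.4698, -0.0072, 0.0302]]
scene (array([419.2, -31.9]), array([100.,  54.]), 1.6)
blue (array([534.3, 305.1]), array([102.2,  49.4]), 0.8)
blue (array([538.2, 220.2]), array([100.1,  52.5]), 0.5)
orange (array([ 639.2, -138.3]), array([104.1,  54.8]), 4.6)
green (array([ 761.4, -142.6]), array([50.6, 75.7]), 63.1)
kit (array([537.3, 223. ]), array([119.1, 242.8]), 3.0)
0.085 2.0; 0.091 2.8; 0.097 2.4; 0.103 6.8; 0.109 12.1; 0.115 5.8; 0.121 5.3; 0.127 6.3; 0.133 6.9; 0.139 5.8; 0.145 5.2; 0.151 6.2; 0.157 5.1; 0.163 6.2; 0.169 10.7; 0.175 5.9; 0.181 5.7; 0.187 6.5;
```

View pics/t5.png

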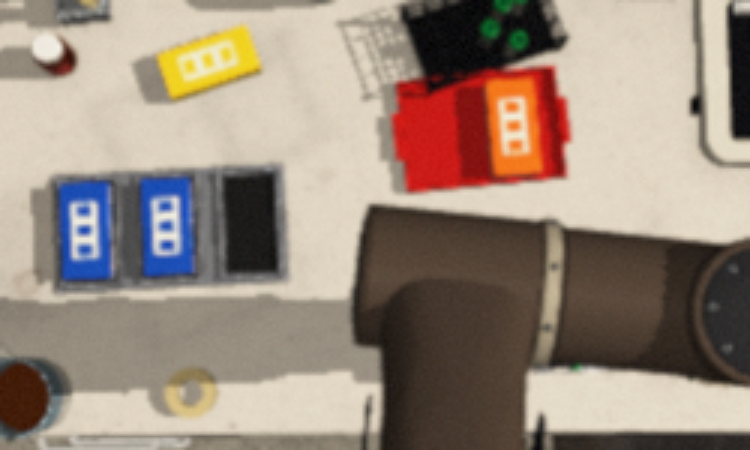

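Request:
send_rows(
  motion=[
    {"offset": [10,-38,0],"turn": 0},
    {"offset": [10,-38,0],"turn": 0},
    {"offset": [10,-38,0],"turn": 0},
    {"offset": [10,-38,0],"turn": 0},
    {"offset": [10,-38,0],"turn": 0},
    {"offset": [10,-38,0],"turn": 0},
    {"offset": [10,-38,0],"turn": 0},
    {"offset": [10,-38,0],"turn": 0},
  ],
)

```text
t: 14.95
eef_pos: [0.5206, 0.1468, 0.2934]
ee_rot: [-3.141, -0.001, 0.047]
force: [1.8, -0.2, 0.3]
width: 0.0615
```

```bash
cat > n.py <<'E'
from m import *
print(get_state()["eef_pos"],get_state()["width"],get_state()["t"])
d=grab("top")
for k in blobs(d,"blue"):
    if cv2.boundingRect(k)[0]<400: print(cv2.boundingRect(k),rect(d,k,.028))
E
python3 n.py; python3 - <<'E'
from m import *
f=cv2.imread("pics/t5.png"); f=cv2.resize(f,(250,150),interpolation=cv2.INTER_AREA); d=grab("top")
g=f.max(2); m=np.zeros((150,250),np.uint8); m[50:100,70:98]=(g[50:100,70:98]<60)
k=max(cv2.findContours(m,cv2.RETR_EXTERNAL,cv2.CHAIN_APPROX_NONE)[0],key=cv2.contourArea)+np.array([150,140])
for z in(.004,.012): print("nest1 floor",cv2.boundingRect(k),rect(d,k,z))
E
```

```text
[0.52056236 0.14678068 0.29338749] 0.061461666659936805 14.95
(277, 235, 16, 32) (array([426.6, -23.8]), array([46.4, 95.3]), 89.6)
nest1 floor (225, 198, 18, 33) (array([542.1, 137.3]), array([103. ,  51.6]), 3.3)
nest1 floor (225, 198, 18, 33) (array([541.4, 136.6]), array([102.4,  51.3]), 3.3)
```

```bash
python3 go.py .427 -.0245 .26 1.5
```

```text
offset cm [-10.33  16.82   3.29] turn 1.36 t 15.05
```

Request:
send_rows(
  motion=[
    {"offset": [-10.3,16.8,3.3],"turn": 1.4},
    {"offset": [-10.3,16.8,3.3],"turn": 1.4},
    {"offset": [-10.3,16.8,3.3],"turn": 1.4},
    {"offset": [-10.3,16.8,3.3],"turn": 1.4},
    {"offset": [-10.3,16.8,3.3],"turn": 1.4},
    {"offset": [-10.3,16.8,3.3],"turn": 1.4},
    {"offset": [-10.3,16.8,3.3],"turn": 1.4},
  ],
)

```text
t: 15.75
eef_pos: [0.4261, -0.0285, 0.2606]
ee_rot: [-3.141, -0.001, 0.02]
force: [0.4, -0.1, -0.6]
width: 0.0613
```

```bash
python3 go.py .427 -.0245 .1905 1.5; python3 b.py
```

```text
offset cm [ 0.09 -0.4   7.01] turn -0.33 t 15.75
scene 256 [[0.3745, -0.0506, 0.0201], [0.3956, -0.0412, 0.0269], [0.4692, -0.0067, 0.0302]]
scene (array([419.1, -30.4]), array([99.8, 52.3]), 1.6)
```

Request:
send_rows(
  motion=[
    {"offset": [0.1,-0.3,1.5],"turn": 0},
    {"offset": [0.1,-0.3,3],"turn": 0},
    {"offset": [0.1,-0.3,4.5],"turn": 0},
    {"offset": [0.1,-0.3,6],"turn": 0},
    {"offset": [0.1,-0.3,7],"turn": 0},
    {"offset": [0.1,-0.3,7],"turn": 0},
    {"offset": [0.1,-0.3,7],"turn": 0},
  ],
)

```text
t: 16.55
eef_pos: [0.4269, -0.0259, 0.1902]
ee_rot: [3.141, 0.0, 0.02]
force: [-0.4, 0.7, 0.4]
width: 0.0613
```

Request:
send_rows(
  motion=[
    {"offset": [0,0,0],"turn": 0},
    {"offset": [0,0,0],"turn": 0},
    {"offset": [0,0,0],"turn": 0},
    {"offset": [0,0,0],"turn": 0},
    {"offset": [0,0,0],"turn": 0},
  ],
  hand=-0.2,
  squeeze=25,
)

```text
t: 17.05
eef_pos: [0.4269, -0.0261, 0.1907]
ee_rot: [-3.141, -0.001, 0.02]
force: [-1.8, 2.9, 6.5]
width: 0.05
```

Request:
send_rows(
  motion=[
    {"offset": [0,0,-2],"turn": 0},
    {"offset": [0,0,-4.5],"turn": 0},
    {"offset": [0,0,-7.5],"turn": 0},
    {"offset": [0,0,-7.5],"turn": 0},
    {"offset": [0,0,-7.5],"turn": 0},
  ],
)

```text
t: 17.55
eef_pos: [0.4264, -0.0264, 0.2655]
ee_rot: [-3.141, -0.002, 0.019]
force: [0.1, 0.0, -0.9]
width: 0.0499
```

```bash
python3 go.py .542 .137 .265 2.9; python3 b.py
```

```text
offset cm [ 11.86 -16.11   0.08] turn -1.82 t 17.55
scene (array([461.4,  47.2]), array([57. , 59.4]), 2.3)
```

Request:
send_rows(
  motion=[
    {"offset": [2.2,-3,0],"turn": 0},
    {"offset": [4.6,-6.3,0],"turn": -1},
    {"offset": [7.2,-9.8,0],"turn": -1.8},
    {"offset": [9.8,-13.3,0],"turn": -1.8},
    {"offset": [11.8,-15.8,0],"turn": -1.8},
    {"offset": [11.9,-16.1,0],"turn": -1.8},
    {"offset": [11.9,-16.1,0],"turn": -1.8},
    {"offset": [11.9,-16.1,0],"turn": -1.8},
  ],
)

```text
t: 18.45
eef_pos: [0.5416, 0.1362, 0.2639]
ee_rot: [3.14, 0.002, 0.05]
force: [-0.8, -0.8, -1.2]
width: 0.0497
```

```bash
python3 go.py .542 .137 .21 2.9; python3 - <<'E'
from m import *
# scene view: held lid vs kit
d=grab("scene"); P=cloud(d); hs=cv2.cvtColor(d["frame"],cv2.COLOR_BGR2HSV)
q=P[cv2.inRange(hs,np.array((105,120,60)),np.array((125,255,255)))>0]; q=q[(q[:,1]>.1)&(q[:,1]<.17)&(q[:,2]>.06)]
print(len(q),np.percentile(q,[2,50,98],axis=0).round(4).tolist())
q=P[cv2.inRange(hs,np.array((105,120,60)),np.array((125,255,255)))>0]; q=q[(q[:,1]>.17)&(q[:,1]<.26)&(q[:,2]<.06)]
print("kit2",len(q),np.percentile(q,[2,50,98],axis=0).round(4).tolist())
E
```

```text
offset cm [ 0.06 -0.08  5.39] turn -0.02 t 18.45
110 [[0.486, 0.1084, 0.0938], [0.4996, 0.1216, 0.0987], [0.5335, 0.1525, 0.1011]]
kit2 97 [[0.4854, 0.1928, 0.024], [0.4972, 0.207, 0.0294], [0.5263, 0.2388, 0.0326]]
```

Request:
send_rows(
  motion=[
    {"offset": [0.1,-0.1,2],"turn": 0},
    {"offset": [0.1,-0.1,4],"turn": 0},
    {"offset": [0.1,-0.1,5],"turn": 0},
    {"offset": [0.1,-0.1,5.4],"turn": 0},
    {"offset": [0.1,-0.1,5.4],"turn": 0},
  ],
)

```text
t: 19.0
eef_pos: [0.5433, 0.1376, 0.211]
ee_rot: [3.141, 0.0, 0.05]
force: [0.6, 0.0, -1.2]
width: 0.05
```

Request:
send_rows(
  motion=[
    {"offset": [0,0,0.4],"turn": 0},
    {"offset": [0,0,0.7],"turn": 0},
    {"offset": [0,0,0.9],"turn": 0},
    {"offset": [0,0,0.9],"turn": 0},
  ],
)

```text
t: 19.4
eef_pos: [0.5434, 0.138, 0.202]
ee_rot: [3.142, 0.0, 0.051]
force: [-0.5, -0.6, -0.5]
width: 0.05
```

```bash
python3 go.py .543 .137 .195 2.9
```

```text
offset cm [-0.04  0.1   0.7 ] turn 0.01 t 19.4
```

Request:
send_rows(
  motion=[
    {"offset": [0,0.1,0.3],"turn": 0},
    {"offset": [0,0.1,0.5],"turn": 0},
    {"offset": [0,0.1,0.6],"turn": 0},
    {"offset": [0,0.1,0.7],"turn": 0},
    {"offset": [0,0.1,0.7],"turn": 0},
  ],
)

```text
t: 19.9
eef_pos: [0.5435, 0.137, 0.1949]
ee_rot: [3.142, 0.0, 0.051]
force: [-0.5, -0.2, -0.3]
width: 0.0498
```

Request:
send_rows(
  motion=[
    {"offset": [0,0,0],"turn": 0},
    {"offset": [0,0,0],"turn": 0},
    {"offset": [0,0,0],"turn": 0},
    {"offset": [0,0,-1],"turn": 0},
    {"offset": [0,0,-4],"turn": 0},
    {"offset": [0,0,-8],"turn": 0},
    {"offset": [0,0,-11],"turn": 0},
    {"offset": [0,0,-11],"turn": 0},
  ],
  hand=0.34,
)

```text
t: 20.7
eef_pos: [0.5448, 0.1376, 0.3107]
ee_rot: [-3.138, -0.008, 0.052]
force: [-0.4, 1.0, 0.6]
width: 0.0583
```

Request:
send_rows(
  motion=[
    {"offset": [-6,28,-2],"turn": 0},
    {"offset": [-6,28,-2],"turn": 0},
    {"offset": [-6,28,-2],"turn": 0},
    {"offset": [-6,28,-2],"turn": 0},
    {"offset": [-6,28,-2],"turn": 0},
    {"offset": [-6,28,-2],"turn": 0},
    {"offset": [-6,28,-2],"turn": 0},
    {"offset": [-6,28,-2],"turn": 0},
  ],
)

```text
t: 21.5
eef_pos: [0.4973, -0.1465, 0.3253]
ee_rot: [-3.141, -0.0, 0.048]
force: [0.2, -0.6, -0.6]
width: 0.0587
```

```bash
python3 - <<'E'
from m import *
d=grab("top"); e=grab("scene"); P=cloud(d)
for c in("blue","orange","green"):
    for k in blobs(d,c):
        if cv2.boundingRect(k)[0]<400:
            m=np.zeros(d["frame"].shape[:2],np.uint8); cv2.drawContours(m,[k],-1,1,-1); q=P[m>0]
            A=np.c_[q[:,:2],np.ones(len(q))]; s=np.linalg.lstsq(A,q[:,2],rcond=None)[0]
            print(c,rect(d,k,.032),"z",np.median(q[:,2]).round(4),"slope",s[:2].round(3))
a=cv2.resize(d["frame"][140:285,140:400],None,fx=2.2,fy=2.2); b=cv2.resize(e["frame"][150:330,180:400],None,fx=2.6,fy=1.55)
w=min(a.shape[1],b.shape[1]); cv2.imwrite("pics/fin.png",np.vstack([a[:,:w],b[:,:w]]))
E
```

```text
blue (array([534.3, 305. ]), array([102.2,  49.5]), 0.8) z 0.0334 slope [-0.151 -1.944]
blue (array([538.2, 221.8]), array([100. ,  49.6]), 0.3) z 0.0335 slope [-0.369 -3.3  ]
blue (array([586.5, 138.3]), array([12.2, 50.4]), 5.3) z 0.0326 slope [-6.896 -0.79 ]
orange (array([ 442.9, -329. ]), array([95.4,  8.9]), 3.0) z 0.0545 slope [-0.035  0.192]
orange (array([ 646.3, -137.8]), array([89.6, 54.8]), 4.8) z 0.0318 slope [-1.41   1.982]
green (array([ 425.3, -196.1]), array([70.8,  8.2]), 3.2) z 0.0548 slope [-0.246  5.692]
green (array([ 761.1, -143.2]), array([51.9, 75.7]), 63.1) z 0.0847 slope [-0.085  0.107]
```

View pics/fin.png

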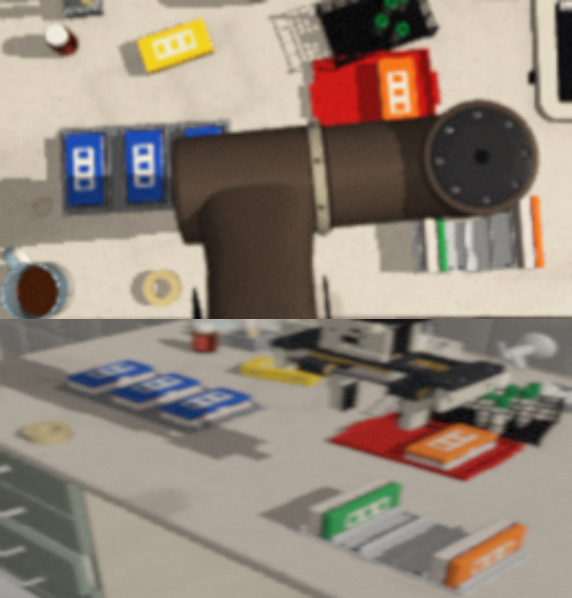

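Request:
send_rows(
  motion=[
    {"offset": [-3,8,0],"turn": 0},
    {"offset": [-3,12,0],"turn": 0},
    {"offset": [-3,12,0],"turn": 0},
    {"offset": [-3,12,0],"turn": 0},
    {"offset": [-3,12,0],"turn": 0},
  ],
)

```text
t: 22.1
eef_pos: [0.4742, -0.2664, 0.3248]
ee_rot: [-3.141, 0.0, 0.051]
force: [-0.4, 0.3, 0.2]
width: 0.0591
```

```bash
python3 - <<'E'
from m import *
for n in("scene","top"):
    d=grab(n); P=cloud(d); hs=cv2.cvtColor(d["frame"],cv2.COLOR_BGR2HSV)
    for c,yc,xc,lo in(("blue",.137,.542,.026),("blue",.221,.538,.026),("blue",.305,.534,.026),("orange",-.139,.64,.024)):
        q=P[cv2.inRange(hs,*map(np.array,HSV[c]))>0]; q=q[(abs(q[:,1]-yc)<.035)&(abs(q[:,0]-xc)<.07)&(q[:,2]>lo)&(q[:,2]<.05)]
        if len(q)<30: print(n,c,yc,len(q)); continue
        s=np.linalg.lstsq(np.c_[q[:,:2],np.ones(len(q))],q[:,2],rcond=None)[0]
        print(n,c,yc,len(q),"xrange",np.percentile(q[:,0],[2,98]).round(4),"y",np.percentile(q[:,1],[2,98]).round(4),"z",np.median(q[:,2]).round(4),"tilt deg",np.degrees(s[:2]).round(1))
    if n=="top":
        for k in blobs(d,"blue"):
            if cv2.boundingRect(k)[0]<400: print(rect(d,k,.032))
E
```

```text
scene blue 0.137 148 xrange [0.4891 0.5842] y [0.1086 0.156 ] z 0.0299 tilt deg [0.1 0.7]
scene blue 0.221 122 xrange [0.4857 0.5798] y [0.1942 0.2372] z 0.0297 tilt deg [-0.1  0.3]
scene blue 0.305 113 xrange [0.4827 0.5738] y [0.2766 0.319 ] z 0.0299 tilt deg [0.  1.6]
scene orange -0.139 214 xrange [0.5873 0.6863] y [-0.1655 -0.1144] z 0.0304 tilt deg [1.  0.4]
top blue 0.137 339 xrange [0.4937 0.5903] y [0.113 0.163] z 0.0332 tilt deg [-0.2  0.4]
top blue 0.221 337 xrange [0.4885 0.5851] y [0.1969 0.2465] z 0.0334 tilt deg [0.1 0.3]
top blue 0.305 344 xrange [0.4859 0.5822] y [0.2801 0.33  ] z 0.0334 tilt deg [-0.1 -0.6]
top orange -0.139 208 xrange [0.6253 0.6888] y [-0.1613 -0.1118] z 0.0322 tilt deg [-0.8 -0.7]
(array([535.4, 305.2]), array([99.9, 49.5]), 0.6)
(array([538.1, 220.2]), array([100.3,  52.6]), 0.5)
(array([542.5, 136.6]), array([101. ,  52.1]), 3.3)
```

```bash
python3 -c "
from station import *; print(job_done())"
```

```text
the job is handed in; nothing more can be done
None
```

The job is done and handed in, at about 22 s of the 72 s allowed. The orange-lidded box went from compartment 1 into the red return tray. I then stood the blue box from the stock stand on the bare worktop, tipped it lid up, and let go of it. I took it again across its width and lowered it into compartment 1.

**Last checks**
- **Replacement box:** in the top view its centre is at (542.5, 136.6) mm against a compartment centre of (542, 137). Its lid height matches the other two blue boxes to within 0.2 mm in both views, and it tilts less than 1°.
- **Wrong box:** it lies flat (about 1° tilt or less), lid up, inside the tray beside the black rack.
- **Other boxes and bystanders:** the two kit blues measure where they started to within about 1.5 mm. The green and orange spares, the mug and the tape look undisturbed in the last picture, but I did not measure them there.
- **Arm:** the gripper is open and clear of everything. The largest wrist force shown after any move was about 8 N.

**What disagreed**
- The scene camera's depth points lie about 3–5 mm lower in x and z than the top camera's, so I used the top view for positions.
- The orange spare read about 5 mm off in one check, because I had projected it at the wrong height. I put that down to parallax and did not remeasure it.

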